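# Slide the sample rack into the corner of the colour chart

## Task

Push the blue rack of sample vials along the bench until it sits square in the corner of the colour chart: the long side that faces the chart flat against its grey ledge, and the end nearer the end stop up against that stop, so that each vial faces its own purple patch. Only push it with the fingers; do not lift or tip it. Leave the two loose vials, the beaker and the wash bottle standing where they are.

Things in the scene. Friction and masses are not known exactly. Their poses are not given: they have to be found in the camera images.
- rack: loose blue block with five white-capped vials clamped in a row on it (one rigid piece, 0.25 to 0.5 kg, slides under 1 to 4 N): 50 mm deep (x), 150 mm long (y), 32 mm high, 66 mm to the caps. Origin: centre of its underside. Its +x points to its far long side, which goes against the ledge, its +y to its left end (darkest vial), which goes against the end stop
- rack_corner (a point): the far left bottom corner of the rack block: 25 mm along its +x and 75 mm along its +y from its origin. It must come to chart_corner
- chart: colour chart fixed to the bench. Origin: on the bench, middle of the near face of its grey ledge. +y runs left along the ledge (y -95 to 95 mm, x 0 to 12 mm, 14 mm high); +x points away from the rack. End stop, 14 mm high: x -55 to 0, y 83 to 95 mm. Beyond the ledge a white plate 4 mm thick (to x 82 mm) with five purple patches, darkest at the left, 25 mm apart, middle one at y 8 mm
- chart_corner (a point): inner corner on the bench where the ledge's near face meets the end stop's right face: 83 mm along the chart's +y from its origin. With the rack home, its axes are parallel to the chart's and its origin is 25 mm towards chart -x and 75 mm towards chart -y of this point
- vial_amber: loose amber vial with white cap, 26 mm in diameter, 52 mm high, standing. Origin: centre of its underside. Leave it alone
- vial_clear: loose clear vial with white cap, 26 mm in diameter, 52 mm high, standing. Origin: centre of its underside. Leave it alone
- beaker: clear plastic beaker, 84 mm across, 85 mm high, standing. Origin: centre of its underside. Leave it alone
- wash_bottle: white plastic wash bottle, 60 mm in diameter, 150 mm high, standing. Origin: centre of its underside. Leave it alone
There are look-alikes about, which are no part of the job. Of the things that look like the rack, the smallest one is meant.

How it is judged:
At the end, for the whole second after the job is handed in: The rack stands flat and still on the bench, its far left corner within 5 mm of the chart's inner corner and its long side within 0.04 rad of parallel to the ledge; the two loose vials, the beaker and the wash bottle are upright (within 0.15 rad) and within 15 mm of where they began (horizontal distance between rack_corner and chart_corner below 0.005 m and angle between the y axis of rack and the y axis of chart, either way round below 0.04 rad and height (world z) of rack below 0.003 m and angle between rack's own z axis and vertical below 0.03 rad and linear speed of rack below 0.01 m/s and distance of each of vial_amber, vial_clear, beaker, wash_bottle from where it was at the start of the episode below 0.015 m and angle between each of vial_amber, vial_clear, beaker, wash_bottle's own z axis and vertical below 0.15 rad); the robot touches nothing.
It fails at once if the rack is lifted (underside centre more than 6 mm above the bench) (height (world z) of rack above 0.006 m).
It fails at once if the rack is tipped (more than 0.12 rad) (angle between rack's own z axis and vertical above 0.12 rad).
It fails at once if a loose vial is shifted more than 15 mm or tipped more than 0.15 rad (distance of any of vial_amber, vial_clear from where it was at the start of the episode above 0.015 m or angle between any of vial_amber, vial_clear's own z axis and vertical above 0.15 rad).
It fails at once if the beaker or the wash bottle is shifted more than 15 mm or tipped more than 0.15 rad (distance of any of beaker, wash_bottle from where it was at the start of the episode above 0.015 m or angle between any of beaker, wash_bottle's own z axis and vertical above 0.15 rad).
It also fails if it takes over 48 s, if anything falls off the work surface, if the arm or the gripper's body presses on something with over 40 N, if the wrist force passes 120 N, or if a joint passes its speed limit or range.

## Robot

A 7-joint arm with a two-finger parallel gripper is mounted at the origin on the work surface. World frame = base frame: x ahead of the robot, y to its left, z up, the work surface at z = 0. Lengths are in m, angles in rad, forces in N, time in s.
With the tool pointing down it reaches from about 0.35 to 0.9 m from the base axis. Payload 8.1 kg.
Tool frame: the origin (TCP) lies at the centre of the arm's flange, where the gripper is bolted on; the fingertips stand 178 mm ahead of it and the grasp point (between the pads) lies 159 mm ahead of it; z points along the fingers, y is the line along which they close (so a half turn about z gives the same grasp; the last joint's range is limited). The gripper opens to 92 mm and grips with 3 to 60 N. Pads are 19 mm wide; open, the fingers measure 130 mm over their backs; the gripper's body (75 mm by 190 mm) begins 47 mm behind the grasp point.
Start: joints at [1.115, 0.434, 0.025, 1.573, -0.012, 1.134, -0.075], TCP at [0.216, -0.587, 0.405] pointing down, gripper open.
Joint ranges: [-2.62, 2.62], [-0.44, 2.09], [-1.27, 1.32], [0.08, 2.57], [-1.32, 4.46], [0.12, 2], [-2.74, 2.74]. Speed limits (rad/s): [2.22, 2.22, 3.01, 3.01, 3.14, 3.14, 3.14].

## Interface

Orientations are given as a rotation vector (axis times angle).
In Python, from cell import arm gives the robot as it stands. The module is installed in compiled form; this text tells all that it offers.
- The arm moves only by the shell command python3 -m inch 'ROWS' [FORCE]. ROWS is text: rows parted by semicolons, each of 5 numbers parted by spaces: the shift along the tool's x, y, z in m, then the turn about the tool's z in rad, then the finger opening in m, from 0 to 0.0918. In form: x y z roll fingers; .... A call has 1 to 5 rows; each row is the pose to reach, as a shift and turn from the pose commanded when the call began, along the tool's axes at that moment; what a row does not reach only later rows make up. A row lasts 1/10 s, in which the tool goes at most 50 mm and 8.59 degrees, less where a joint would pass 70% of its speed; a pose out of reach is approached as far as the arm can. A call with a gripper value outside its range is refused whole. The fingers move at their own pace and stop on an object; FORCE is the grip in N (left out, the last holds). Time passes only in rows, so rows that repeat a pose let the fingers close. It gives the time, the measured TCP pose, the force, the opening and the grip force at its end, in the units of the state.
- arm.observe(): the state, without advancing time (a new reading comes with each control period).
- arm.get_image(name): name is "side" or "top"; returns the picture (420x560x3 uint8, red, green, blue); there is no depth.
- arm.get_calibration(name): a dict with "intrinsics" (3x3 intrinsics, pixels), "pose" (4x4, takes a point from camera to world coordinates). Camera axes: x right, y up, looking along -z (the intrinsics and any distortion apply to the point x, -y, -z); pixel columns grow to the right and rows downward; lengths in m; the calibration is good to about 2 mm. A picture is of the moment at which its call begins. get_calibration takes no time and is no camera call.
- arm.sign_off(): hands the job in; it is judged then, once.
Trained networks look in the newest picture that a camera, given by its name, has taken for a name from the list of things; names that differ only in an ending like _2 or _b are one class to them, and where a whole thing is asked for, a point or a joint stands for the part that bears it (a point fixed in the world has none). Each returns a list of dicts, best first, with "conf" (0 to 1); they miss things now and then, are a little off and sometimes report something else, mostly with a low value. They report only what shows in the picture. A call takes as long as a camera call. They do not tell look-alikes from the thing itself.
- arm.look_for(camera, query): "point" ([row, column] in pixels, amid what is visible of it).
- arm.silhouettes(camera, query): "region" (420x560 bool, what is visible of it) and "point" ([row, column] in pixels, amid what is visible of it).
- arm.place_of(camera, query): "point" ([row, column] in pixels: a listed point, or the origin of a listed thing).
The state is a dict: "clock": time; "joints": joint angles; "dq": joint speeds; "joint_efforts": joint torques, N m; "position": TCP position; "ee_rot": TCP orientation; "force": force on the tool from outside, world axes, zero at the start; "ft_torque": the same for the moment, N m; "width": opening from 0.0 (shut) to 1.0 (fully open); "gripper_force": force on a finger pad.
Only numpy, scipy, OpenCV 4.12 (cv2) and the standard library are available. Lean on these libraries where they do the work, as an engineer would, in place of code of your own. Each camera call takes 0.05 s, during which the arm holds its last target. There are 200 camera calls.

## Working session

There is one attempt and no reset: what is moved stays moved. The work goes in short steps, Python scripts to look and compute and a shell command to move; the robot and the scene stay as the last step left them, time stands still between calls to the robot, and variables do not carry over. Pictures are saved under pics/ and viewed, at most 10 in all, crops included, and the job is handed in when it is done.

```bash
mkdir -p pics
cat > h.py <<'E'
import numpy as np, cv2
from cell import arm
def ray(cam,rc,z=0.):
    c=arm.get_calibration(cam);K=np.array(c["intrinsics"]);T=np.array(c["pose"])
    d=np.linalg.inv(K)@[rc[1],rc[0],1]; d=T[:3,:3]@[d[0],-d[1],-d[2]]; o=T[:3,3]
    return o+d*(z-o[2])/d[2]
def pix(cam,p):
    c=arm.get_calibration(cam);K=np.array(c["intrinsics"]);T=np.array(c["pose"])
    q=T[:3,:3].T@(np.array(p)-T[:3,3]); u=K@[q[0],-q[1],-q[2]]; return u[1]/u[2],u[0]/u[2]
E
python3 - <<'E'
from h import *
for c in("top","side"):
    cv2.imwrite(f"pics/{c}0.png",arm.get_image(c)[:,:,::-1])
    print(c,np.round(arm.get_calibration(c)["pose"],3).tolist(), arm.get_calibration(c))
    for q in("rack","rack_corner","chart","chart_corner","vial_amber","vial_clear","beaker","wash_bottle"):
        print(q,[(round(r["conf"],2),np.round(r["point"]).tolist(),np.round(ray(c,r["point"])[:2],3).tolist()) for r in arm.place_of(c,q)])
print(arm.observe())
E
```

```text
top [[-0.006, 0.991, -0.134, 0.384], [-1.0, -0.006, 0.0, 0.017], [-0.0, 0.134, 0.991, 1.308], [0.0, 0.0, 0.0, 1.0]] {'intrinsics': array([[544.19026421,   0.        , 282.05331516],
       [  0.        , 544.19026421, 213.7196798 ],
       [  0.        ,   0.        ,   1.        ]]), 'pose': array([[-5.51256165e-03,  9.91031053e-01, -1.33518025e-01,
         3.83573345e-01],
       [-9.99984751e-01, -5.50726293e-03,  4.09001074e-04,
         1.67482308e-02],
       [-3.29986104e-04,  1.33518244e-01,  9.91046300e-01,
         1.30802721e+00],
       [ 0.00000000e+00,  0.00000000e+00,  0.00000000e+00,
         1.00000000e+00]])}
rack [(0.97, [240.0, 307.0], [0.495, -0.043]), (0.8, [320.0, 366.0], [0.305, -0.182]), (0.64, [193.0, 432.0], [0.609, -0.349])]
rack_corner [(0.89, [241.0, 274.0], [0.494, 0.035]), (0.27, [158.0, 185.0], [0.7, 0.254])]
chart [(0.94, [198.0, 268.0], [0.598, 0.05])]
chart_corner [(0.69, [202.0, 236.0], [0.59, 0.128])]
vial_amber [(0.51, [251.0, 367.0], [0.468, -0.187])]
vial_clear [(0.49, [245.0, 218.0], [0.485, 0.172])]
beaker [(0.76, [145.0, 349.0], [0.73, -0.
[... 1192 characters left out ...]
oints': array([ 1.11538731,  0.43445684,  0.02500862,  1.57320962, -0.01160822,
        1.13399431, -0.07508015]), 'dq': array([ 2.34788802e-04, -2.83950600e-05, -4.37018764e-04,  1.79227482e-03,
       -7.36428748e-04, -7.12556658e-04, -9.81010147e-04]), 'joint_efforts': array([-7.20692310e-05, -6.67658687e+01,  9.83629413e-01, -3.14811194e+01,
       -6.07444416e-02,  3.25802865e-02,  1.22797226e-05]), 'position': array([ 0.21593175, -0.58651201,  0.40476504]), 'ee_rot': array([3.09278417e+00, 5.51189688e-01, 1.94705128e-05]), 'force': array([ 0.11086628,  0.16671847, -0.6069615 ]), 'ft_torque': array([0.04219537, 0.01473394, 0.01345814]), 'gripper_force': 0.0, 'width': 1.0000799099575173}
```

View pics/top0.png

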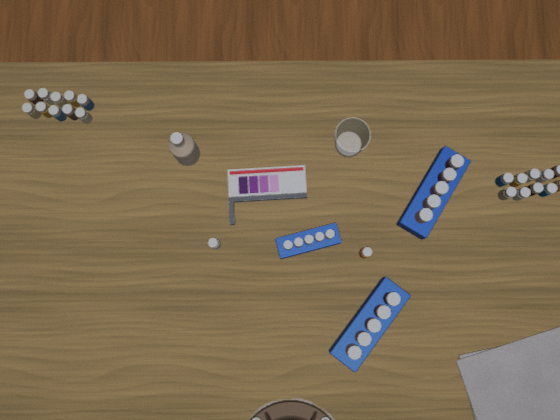

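View pics/side0.png

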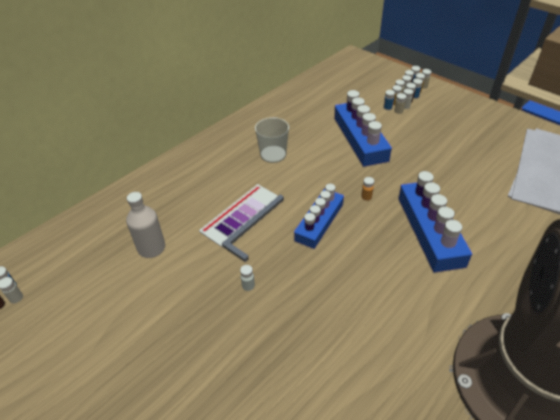

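Run:
```python
from h import *
im=cv2.imread("pics/top0.png")
cv2.imwrite("pics/crop0.png",cv2.resize(im[175:345,200:467],None,fx=3,fy=3,interpolation=cv2.INTER_CUBIC)[:600,:800])
```

```text
(no output)
```

View pics/crop0.png

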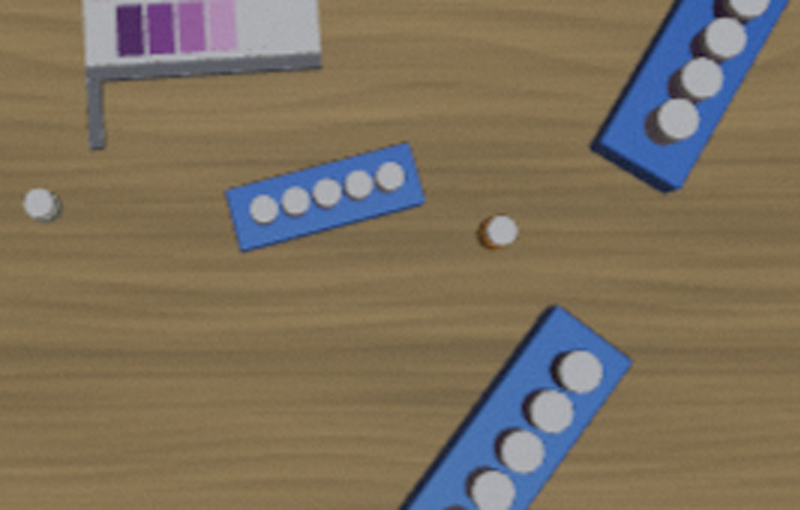

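The small rack in the middle, at about (240,308) in the top view, is the target. The look-alikes at (323,370) and (192,435) are clearly larger. The crop confirms the choice: its ends are at about (236,278)–(256,340), the ledge runs near row 198, and the stop is at about (213,232). Vials stand at (251,367) and (243,213). Next I measure the poses.

```bash
cat >> h.py <<'E'
from scipy.optimize import least_squares
def rackpose(im=None, guess=(0.5,-0.04,0.2)):
    """fit top face of block (z=.032) to the blue region in top view"""
    if im is None: im=arm.get_image("top")
    hsv=cv2.cvtColor(im,cv2.COLOR_RGB2HSV)
    m=((hsv[:,:,0]>100)&(hsv[:,:,0]<130)&(hsv[:,:,1]>140)&(hsv[:,:,2]>110)).astype(np.uint8)
    n,l,s,cc=cv2.connectedComponentsWithStats(m)
    best=[i for i in range(1,n) if s[i,4]>150]
    r,c=pix("top",(guess[0],guess[1],.032))
    i=min(best,key=lambda i:np.hypot(*(cc[i]-[c,r])))
    ys,xs=np.where(l==i)
    h=cv2.convexHull(np.c_[xs,ys].astype(np.int32)).reshape(-1,2)
    w=np.array([ray("top",(b,a),.032)[:2] for a,b in h],np.float32)
    (c,sz,_)=cv2.minAreaRect(w); b=cv2.boxPoints((c,sz,_))
    e=b[1]-b[0] if np.linalg.norm(b[1]-b[0])>np.linalg.norm(b[2]-b[1]) else b[2]-b[1]
    if e[1]<0:e=-e
    return np.array(c),np.array(sz),np.arctan2(-e[0],e[1]),s[i,4]
E
python3 - <<'E'
from h import *
im=arm.get_image("top")
c,s,a,n=rackpose(im); print("rack",c,s,a,n)
u=np.array([np.cos(a),np.sin(a)]);v=np.array([-u[1],u[0]])
print("corner",c+.025*u+.075*v)
# ledge: sub-image of gray/dark saturation
hsv=cv2.cvtColor(im,cv2.COLOR_RGB2HSV)
for q in("chart_corner","chart","rack_corner"):
    for cam in("top","side"):
        arm.get_image(cam)
        print(q,cam,[(round(r["conf"],2),ray(cam,r["point"])[:2].round(4)) for r in arm.place_of(cam,q)][:2])
cv2.imwrite("pics/chart.png",cv2.resize(im[155:232,222:315,::-1],None,fx=8,fy=7.7,interpolation=cv2.INTER_NEAREST))
E
```

```text
rack [ 0.49218696 -0.04417563] [0.04812241 0.14654094] 0.25134492 804
corner [0.49774842 0.03468545]
chart_corner top [(0.8, array([0.5843, 0.1361]))]
chart_corner side [(0.84, array([0.5821, 0.1303]))]
chart top [(0.74, array([0.5964, 0.0473]))]
chart side [(0.95, array([0.5924, 0.0482])), (0.45, array([ 0.7367, -0.152 ]))]
rack_corner top [(0.74, array([0.4914, 0.0336]))]
rack_corner side [(0.65, array([0.4825, 0.0401]))]
```

View pics/chart.png

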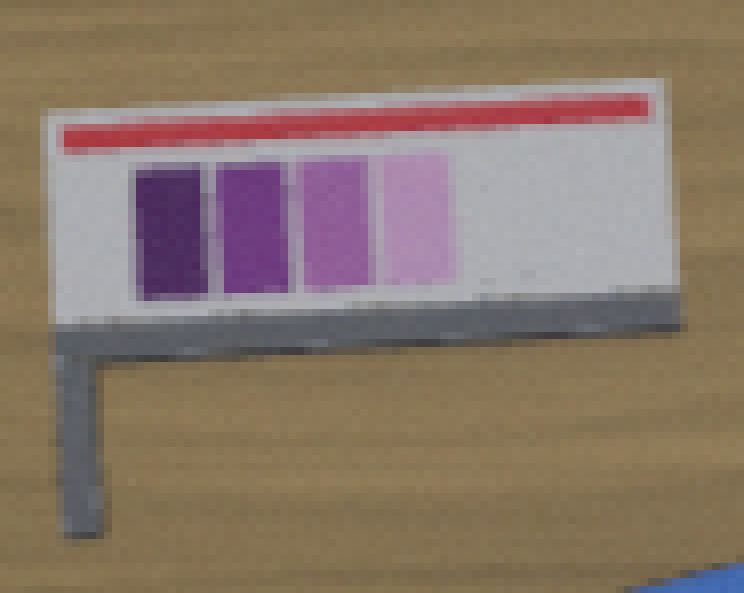

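The crop shows the ledge's near edge running from about (201.5,234.5) at the inner corner to (197.9,307), and the stop going down to about (224.7,234.5).

Run:
```python
from h import *
f=lambda x,y,z:ray("top",(155+y/7.7-.5,222+x/8-.5),z)[:2]
for n,A,B,z in(("bot",(100,363),(682,331),0),("toped",(100,353),(682,322),.014),("plate far",(45,113),(662,79),.004),("red",(62,140),(650,107),.004)):
    a,b=f(*A,z),f(*B,z); d=a-b; print(n,a.round(4),b.round(4),"ang",np.arctan2(-d[0],d[1]),np.linalg.norm(d))
print("stop right edge end",f(104,532,.014), "left end",f(64,532,.014))
from scipy.spatial.transform import Rotation as R
s=arm.observe();M=R.from_rotvec(s["ee_rot"]).as_matrix();print(M.round(3),s["position"])
```

```text
bot [0.5901 0.1329] [ 0.5993 -0.0441] ang 0.05222292062535028 0.1773324575966914
toped [0.591  0.1317] [ 0.5999 -0.0435] ang 0.050436927667200065 0.17547129767228986
plate far [0.6699 0.1499] [ 0.6799 -0.0388] ang 0.052806701877884915 0.18894660744375333
red [0.6611 0.1446] [ 0.6708 -0.035 ] ang 0.053831180470609266 0.17991574052722467
stop right edge end [0.53470192 0.1301674 ] left end [0.53476836 0.14213559]
[[ 0.938  0.345  0.   ]
 [ 0.345 -0.938 -0.   ]
 [-0.     0.    -1.   ]] [ 0.21592351 -0.58653162  0.40476763]
```

```bash
python3 -m inch '0.03 -0.037 0 0 0.0918; 0.062 -0.075 0 0 0.0918; 0.094 -0.113 0 0 0.0918; 0.126 -0.151 0 0 0.0918; 0.158 -0.189 0 0 0.0918'; python3 -m inch '0.03 -0.037 0 0 0.0918; 0.062 -0.075 0 0 0.0918; 0.094 -0.113 0 0 0.0918; 0.126 -0.151 0 0 0.0918; 0.158 -0.189 0 0 0.0918'
```

```text
clock: 2.05
position: [0.2993, -0.3526, 0.4049]
ee_rot: [3.092, 0.551, 0.001]
force: [0.6, 0.4, -0.1]
width: 1.0
gripper_force: 0.0
clock: 2.55
position: [0.3821, -0.1207, 0.4051]
ee_rot: [3.092, 0.551, 0.002]
force: [1.8, -0.6, -0.0]
width: 0.998
gripper_force: 0.0
```

```bash
python3 -m inch '0.025 -0.032 0 0.14 0.0918; 0.053 -0.064 0 0.28 0.0918; 0.053 -0.064 0.03 0.30 0.0918; 0.053 -0.064 0.075 0.30 0.0918; 0.053 -0.064 0.12 0.30 0.0918'; python3 -m inch '0 0 0.03 0 0.0918; 0 0 0.06 0 0.0918; 0 0 0.08 0 0.0918; 0 0 0.094 0 0.0918; 0 0 0.094 0 0.0918'
```

```text
clock: 3.05
position: [0.41, -0.0437, 0.2842]
ee_rot: [3.14, 0.084, 0.005]
force: [0.6, -1.0, -1.4]
width: 1.003
gripper_force: 0.0
clock: 3.55
position: [0.4091, -0.0442, 0.1894]
ee_rot: [-3.14, -0.083, 0.004]
force: [0.4, 0.0, -0.3]
width: 0.998
gripper_force: 0.0
```

```bash
python3 -m inch '0.01 0 0 0 0.0918; 0.02 0 0 0 0.0918; 0.03 0 0 0 0.0918; 0.04 0 0 0 0.0918; 0.05 0 0 0 0.0918'; python3 -m inch '0.01 0 0 0 0.0918; 0.02 0 0 0 0.0918; 0.03 0 0 0 0.0918; 0.04 0 0 0 0.0918; 0.05 0 0 0 0.0918';  python3 -m inch '0.005 0 0 0 0.0918; 0.005 0 0 0 0.0918'
python3 - <<'E'
from h import *
a,b=arm.get_image("top"),arm.get_image("side")
v=np.hstack([a[150:300,200:400],b[130:280,180:380]])
cv2.imwrite("pics/p1.png",cv2.resize(v[:,:,::-1],None,fx=2,fy=2,interpolation=cv2.INTER_CUBIC))
for q in("rack","rack_corner"):
  for cam in("top","side"):
    print(q,cam,[(round(r["conf"],2),ray(cam,r["point"])[:2].round(4)) for r in arm.place_of(cam,q)])
E
```

```text
clock: 4.05
position: [0.4602, -0.0415, 0.191]
ee_rot: [-3.14, -0.083, 0.0]
force: [-2.5, 1.5, 1.5]
width: 0.999
gripper_force: 1.1
clock: 4.55
position: [0.509, -0.0393, 0.1905]
ee_rot: [3.14, 0.082, -0.005]
force: [-7.1, -0.1, 6.0]
width: 0.997
gripper_force: 3.4
clock: 4.75
position: [0.5154, -0.0388, 0.1907]
ee_rot: [-3.14, -0.082, -0.002]
force: [-0.2, -0.1, -0.2]
width: 1.001
gripper_force: 0.0
rack top [(0.84, array([ 0.611 , -0.3433])), (0.29, array([0.7097, 0.2484]))]
rack side [(0.87, array([ 0.6015, -0.3311])), (0.71, array([ 0.5545, -0.0519])), (0.71, array([ 0.2951, -0.1844]))]
rack_corner top []
rack_corner side [(0.73, array([0.565, 0.04 ]))]
```

View pics/p1.png

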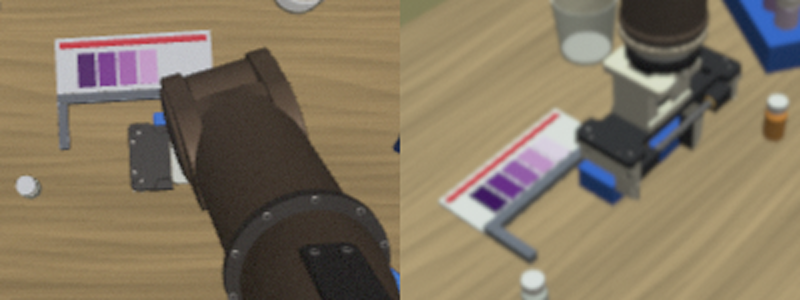

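The rack is now nearly parallel to the ledge and clear of the fingers. I back off, lift, and move to the right end.

```bash
python3 -m inch '-0.03 0 0 0 0.05; -0.03 0 -0.04 0 0; -0.03 0 -0.09 0 0; -0.03 0.03 -0.12 0 0; -0.02 0.08 -0.12 0 0'
python3 - <<'E'
from h import *
print(arm.observe()["joints"].round(3),arm.observe()["position"].round(4))
a=arm.get_image("top")
c,s,t,n=rackpose(a,(.55,-.04)); print(c,s,t,n)
b=arm.get_image("side")
v=np.hstack([a[150:300,200:400],b[130:280,180:380]])
cv2.imwrite("pics/p2.png",cv2.resize(v[:,:,::-1],None,fx=2,fy=2,interpolation=cv2.INTER_CUBIC))
for q in("rack","rack_corner"):
  for cam in("top","side"):
    print(q,cam,[(round(r["conf"],2),ray(cam,r["point"])[:2].round(4)) for r in arm.place_of(cam,q)])
E
```

```text
clock: 5.55
position: [0.4995, -0.1165, 0.3157]
ee_rot: [3.14, 0.093, 0.012]
force: [1.1, 0.4, 0.1]
width: 0.612
gripper_force: 0.0
[ 0.386  0.377 -0.337  1.935  0.162  0.848 -1.547] [ 0.4995 -0.1165  0.3157]
[ 0.55189961 -0.04038548] [0.04900711 0.13605747] 0.053833265 421
rack top [(0.98, array([ 0.5539, -0.0452])), (0.65, array([ 0.6139, -0.352 ]))]
rack side [(0.8, array([ 0.5507, -0.0506])), (0.77, array([ 0.2979, -0.1854])), (0.72, array([ 0.6048, -0.3402]))]
rack_corner top [(0.71, array([0.588 , 0.1315])), (0.66, array([0.7022, 0.2547]))]
rack_corner side [(0.7, array([0.5697, 0.0314]))]
```

```bash
python3 -m inch '0.015 0.01 0 -0.14 0; 0.03 0.02 0 -0.28 0; 0.045 0.03 0 -0.42 0; 0.057 0.043 0 -0.56 0; 0.057 0.043 0 -0.7 0'; python3 -m inch '0 0 0 -0.14 0; 0 0 0 -0.28 0; 0 0 0 -0.42 0; 0 0 0 -0.56 0; 0 0 0 -0.7 0';  python3 -m inch '0 0 0 -0.14 0; 0 0 0 -0.171 0; 0 0 0 -0.171 0'
```

```text
clock: 6.35
position: [0.5588, -0.1587, 0.3102]
ee_rot: [-2.918, -1.164, -0.0]
force: [0.2, 0.7, 0.5]
width: 0.006
gripper_force: 0.0
clock: 6.85
position: [0.5575, -0.1569, 0.3104]
ee_rot: [-2.339, -2.096, 0.0]
force: [0.4, -0.4, 0.4]
width: 0.002
gripper_force: 0.0
clock: 7.15
position: [0.5575, -0.1577, 0.3104]
ee_rot: [-2.162, -2.278, -0.0]
force: [0.0, -0.4, -0.2]
width: 0.008
gripper_force: 0.0
```

Run:
```python
from h import *
s=arm.observe()
print(s["joints"].round(3),s["position"].round(4))
from scipy.spatial.transform import Rotation as R
M=R.from_rotvec(s["ee_rot"]).as_matrix();print(M.round(3).tolist())
a=arm.get_image("top");b=arm.get_image("side")
print(rackpose(a,(.55,-.04)))
v=np.hstack([a[150:300,200:400],b[130:280,180:380]])
cv2.imwrite("pics/p3.png",cv2.resize(v[:,:,::-1],None,fx=2,fy=2,interpolation=cv2.INTER_CUBIC))
```

```text
[ 0.663  0.555 -0.692  1.756  0.415  0.982 -0.139] [ 0.5575 -0.1577  0.3104]
[[-0.052, 0.999, -0.001], [0.999, 0.052, 0.001], [0.001, -0.001, -1.0]]
(array([ 0.55216879, -0.04559543]), array([0.04903024, 0.14649124]), np.float32(0.053833697), np.int32(779))
```

View pics/p3.png

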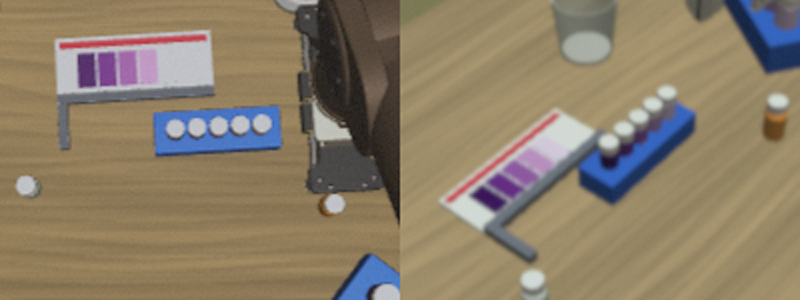

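```bash
python3 -m inch '0 0 0.04 0 0; 0 0 0.08 0 0; 0 0 0.105 0 0; 0 0 0.12 0 0; 0.01 0 0.12 0 0'; python3 -m inch '0.01 0 0 0 0; 0.02 0 0 0 0; 0.03 0 0 0 0; 0.04 0 0 0 0; 0.05 0 0 0 0';  python3 -m inch '0.01 0 0 0 0; 0.02 0 0 0 0; 0.03 0 0 0 0; 0.04 0 0 0 0; 0.05 0 0 0 0'
python3 - <<'E'
from h import *
a=arm.get_image("top");b=arm.get_image("side")
print(rackpose(a,(.55,.04)))
v=np.hstack([a[150:300,200:400],b[130:280,180:380]])
cv2.imwrite("pics/p4.png",cv2.resize(v[:,:,::-1],None,fx=2,fy=2,interpolation=cv2.INTER_CUBIC))
E
```

```text
clock: 7.75
position: [0.5564, -0.1496, 0.189]
ee_rot: [-2.164, -2.275, 0.004]
force: [-0.3, -0.1, 0.7]
width: 0.006
gripper_force: 0.0
clock: 8.25
position: [0.5551, -0.0991, 0.1923]
ee_rot: [2.161, 2.275, -0.0]
force: [0.4, -6.5, 5.3]
width: 0.004
gripper_force: 3.3
clock: 8.75
position: [0.5524, -0.0492, 0.1922]
ee_rot: [2.161, 2.275, -0.0]
force: [0.6, -6.0, 5.3]
width: 0.004
gripper_force: 3.1
(array([0.54710984, 0.04686011]), array([0.04919089, 0.12474385]), np.float32(0.050541036), np.int32(657))
```

View pics/p4.png

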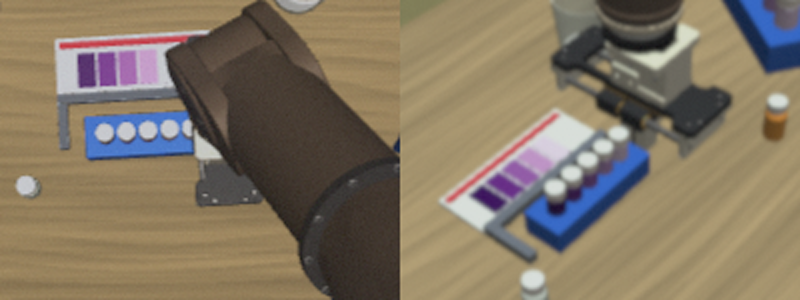

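```bash
python3 -m inch '0.006 0 0 0 0; 0.012 0 0 0 0; 0.016 0 0 0 0; 0.018 0 0 0 0'; python3 -m inch '0.001 0 0 0 0; 0.002 0 0 0 0';  python3 -m inch '0.001 0 0 0 0; 0.002 0 0 0 0'
```

```text
clock: 9.25
position: [0.5511, -0.0314, 0.1913]
ee_rot: [2.162, 2.277, -0.001]
force: [1.2, -6.4, 5.4]
width: 0.004
gripper_force: 3.3
clock: 9.45
position: [0.551, -0.03, 0.1913]
ee_rot: [2.162, 2.276, -0.001]
force: [1.1, -6.6, 5.4]
width: 0.005
gripper_force: 3.4
clock: 9.65
position: [0.551, -0.0285, 0.1913]
ee_rot: [2.162, 2.275, -0.002]
force: [0.2, -11.1, 6.7]
width: 0.007
gripper_force: 5.4
```

```bash
python3 -m inch '0.001 0 0 0 0; 0.002 0 0 0 0; 0.002 0 0 0 0'
```

```text
clock: 9.95
position: [0.551, -0.0282, 0.1913]
ee_rot: [2.163, 2.273, -0.005]
force: [0.8, -13.0, 7.7]
width: 0.003
gripper_force: 6.8
```

The rack is against the end stop, shown by the force rise. Next I go back to the near side for the ledge push.

```bash
python3 -m inch '-0.03 0 0 0 0; -0.03 0 -0.04 0 0; -0.03 0 -0.09 0 0; -0.03 -0.03 -0.12 0.1 0; -0.0 -0.063 -0.12 0.24 0.05'; python3 -m inch '0.04 0 0 0.14 0.0918; 0.076 0 0 0.28 0.0918; 0.076 0 0 0.42 0.0918; 0.076 0 0 0.56 0.0918; 0.076 0 0 0.70 0.0918'; python3 -m inch '0 0 0 0.14 0.0918; 0 0 0 0.28 0.0918; 0 0 0 0.42 0.0918; 0 0 0 0.56 0.0918; 0 0 0 0.631 0.0918'
python3 - <<'E'
from h import *
a=arm.get_image("top")
print(rackpose(a,(.55,.05)))
for q in("rack","rack_corner"):
  for cam in("top","side"):
    arm.get_image(cam); print(q,cam,[(round(r["conf"],2),ray(cam,r["point"])[:2].round(4)) for r in arm.place_of(cam,q)][:2])
E
```

```text
clock: 10.45
position: [0.489, -0.0301, 0.3141]
ee_rot: [2.425, 1.989, 0.008]
force: [-0.4, 1.7, -0.9]
width: 0.051
gripper_force: 0.0
clock: 10.95
position: [0.5013, 0.0475, 0.3108]
ee_rot: [-2.962, -1.047, -0.0]
force: [-0.4, 0.1, -0.9]
width: 0.479
gripper_force: 0.0
clock: 11.45
position: [0.5014, 0.0472, 0.3108]
ee_rot: [-3.14, -0.075, 0.0]
force: [0.5, -0.3, -0.2]
width: 0.913
gripper_force: 0.0
(array([ 0.31745183, -0.19876783]), array([0.07140575, 0.17093442]), np.float32(0.9100126), np.int32(1112))
rack top [(0.98, array([ 0.3055, -0.186 ])), (0.97, array([ 0.6105, -0.3489]))]
rack side [(0.91, array([ 0.2946, -0.1938])), (0.77, array([0.5474, 0.0524]))]
rack_corner top []
rack_corner side [(0.73, array([0.5576, 0.1371]))]
```

```bash
python3 -m inch '-0.02 0 0.0 0 0.0918; -0.02 0 0.04 0 0.0918; -0.02 0 0.08 0 0.0918; -0.02 0 0.12 0 0.0918; -0.02 0 0.12 0 0.0918'; python3 -m inch '0.01 0 0 0 0.0918; 0.02 0 0 0 0.0918; 0.03 0 0 0 0.0918; 0.038 0 0 0 0.0918; 0.042 0 0 0 0.0918';  python3 -m inch '0.002 0 0 0 0.0918; 0.004 0 0 0 0.0918; 0.005 0 0 0 0.0918'
```

```text
clock: 12.4
position: [0.4798, 0.045, 0.187]
ee_rot: [3.14, 0.084, -0.012]
force: [-0.9, -0.2, 0.6]
width: 0.999
gripper_force: 0.0
clock: 12.9
position: [0.5243, 0.0476, 0.1916]
ee_rot: [3.14, 0.082, 0.0]
force: [-6.3, -0.4, 4.3]
width: 0.997
gripper_force: 3.0
clock: 13.2
position: [0.5285, 0.0478, 0.1912]
ee_rot: [3.14, 0.083, -0.001]
force: [-6.4, -0.3, 6.9]
width: 0.998
gripper_force: 3.3
```

```bash
python3 -m inch '0.001 0 0 0 0.0918; 0.002 0 0 0 0.0918';python3 -m inch '0.001 0 0 0 0.0918; 0.002 0 0 0 0.0918';python3 -m inch '0.001 0 0 0 0.0918; 0.002 0 0 0 0.0918'
```

```text
clock: 13.4
position: [0.5303, 0.0479, 0.1911]
ee_rot: [3.14, 0.083, -0.002]
force: [-6.4, -0.4, 4.9]
width: 0.998
gripper_force: 3.1
clock: 13.6
position: [0.5315, 0.0481, 0.1909]
ee_rot: [3.14, 0.083, -0.005]
force: [-12.1, -0.8, 10.2]
width: 1.0
gripper_force: 5.9
clock: 13.8
position: [0.5322, 0.0481, 0.1907]
ee_rot: [3.139, 0.084, -0.01]
force: [-16.2, -1.6, 13.9]
width: 0.999
gripper_force: 8.5
```

Ledge contact. I back off, lift away and look.

```bash
python3 -m inch '-0.01 0 0 0 0.0918; -0.04 0 0 0 0.0918; -0.05 0 -0.04 0 0.05; -0.05 0 -0.08 0 0; -0.05 0.04 -0.12 0 0'; python3 -m inch '0 0.05 0 -0.14 0; 0 0.1 0 -0.28 0; 0 0.15 0 -0.42 0; 0.03 0.18 0 -0.56 0; 0.06 0.20 0 -0.70 0'
python3 - <<'E'
from h import *
a=arm.get_image("top");b=arm.get_image("side")
c,s,t,n=rackpose(a,(.565,.055)); u=np.array([np.cos(t),np.sin(t)]);w=np.array([-u[1],u[0]])
print(c,s,t,n,"corner",c+.025*u+.075*w, arm.observe()["position"])
v=np.hstack([a[150:250,210:330],b[170:270,190:310]])
cv2.imwrite("pics/p5.png",cv2.resize(v[:,:,::-1],None,fx=3.3,fy=3.3,interpolation=cv2.INTER_CUBIC))
for cam in("top","side"):
  for q in("rack_corner","chart_corner"):
    print(q,cam,[(round(r["conf"],2),ray(cam,r["point"])[:2].round(4)) for r in arm.place_of(cam,q)][:2])
E
```

```text
clock: 14.3
position: [0.4869, 0.0142, 0.3087]
ee_rot: [-3.137, -0.094, -0.006]
force: [2.4, -0.6, -0.5]
width: 0.789
gripper_force: 0.0
clock: 14.8
position: [0.5573, -0.1916, 0.3068]
ee_rot: [2.918, 1.153, 0.001]
force: [0.7, 0.7, -0.4]
width: 0.348
gripper_force: 0.0
[0.56703842 0.05724464] [0.05006773 0.14664562] 0.05607366 798 corner [0.5877958  0.13352787] [ 0.55997559 -0.1906455   0.30643861]
rack_corner top [(0.78, array([0.5978, 0.1354])), (0.64, array([0.5922, 0.0527]))]
chart_corner top [(0.6, array([0.5865, 0.1312]))]
rack_corner side [(0.62, array([0.5857, 0.1358]))]
chart_corner side [(0.81, array([0.5913, 0.1341]))]
```

View pics/p5.png

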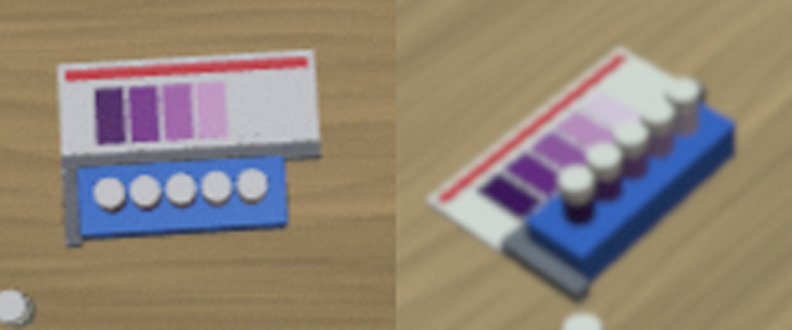

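The rack sits flush in the corner, with no bench visible at the ledge or the stop. Both contacts showed in the force readings, and the arm is clear and holding high.

```bash
python3 -c "
from cell import arm
print(arm.sign_off())"
```

```text
the job is handed in; nothing more can be done
None
```

I pushed the small blue rack into the chart's corner and handed the job in at about 15 s of the 48 s. The last look put it about 3 mm from the corner and within about 0.005 rad of parallel; I didn't re-measure the vials, beaker or wash bottle, and sign-off gave no verdict.

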